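# Open a casement wider on its stay, past what stands in its swing

## Task

The little casement window on the bench is propped just ajar, its stay on the pin by the first hole. Open it wider: lift the stay off its pin and drop its third hole over the pin, fully down, so that it holds the sash there. One of the two upright things behind the window, the rubber nozzle or the tin, stands in the sash's way: first stand it upright somewhere else on the bench, so that neither sash nor stay ever pushes against it, and leave the other tools where they lie.

Things in the scene. Friction and masses are not known exactly. Their poses are not given: they have to be found in the camera images.
- window: Pale wooden casement frame fixed on the bench on two feet, 306 mm wide, 237 high. Origin: on the bench top, mid-width, in the plane of the outer face. +x points outwards (the sash opens that way, away from the robot), -x into the room, +y along the frame to the hinge jamb. Jambs (y = +-115 to +-147 mm) and head (207 to 237 mm high) span x = -55 to 0.
- sill_edge (a point): Middle of the sill's room-side edge, window x = -92, y = 0, z = 60 mm. The sill is 306 mm long, its top 60 mm above the bench, from window x = -92 to +8 mm. Under the jambs lie two feet 20 mm high (window y = +-109 to +-153 mm, x = -130 to +50 mm).
- pin (a point): Dark iron stay pin on the sill: an upright round peg 7 mm thick with a domed top. This point is on its axis at the shoulder on which the stay rests, 70 mm above the bench; the pin stands 12.5 mm above the shoulder. In the window's frame: x = -58, y = +8, z = 70 mm.
- sash_hinge (a point): Foot of the sash's vertical hinge axis, on the bench level: window x = 0, y = +113 mm.
- sash (a joint): Opening angle of the sash (rad): 0 = shut, grows outwards. It stands at 0.27 with the stay on the first hole; 0.52, 0.78, 1.05 on the second, third, fourth. It stays where left (hinge friction about 0.1 N m).
- sash_free_edge (a point): Middle of the sash's free edge, 222 mm from the hinge axis, 134 mm above the bench. The glazed sash is 22 mm thick, its outer face runs through the hinge axis; it reaches from 63 to 204 mm above the bench.
- stay_pivot (a point): Pivot of the stay on the inside of the sash's bottom rail: 150 mm along the sash from the hinge axis, 38 mm inside the plane of its outer face, 72 mm above the bench. Here the stay swivels freely and its tail can be lifted up to 1 rad; it sinks at most 0.03 rad below level.
- stay_grip (a point): Plain tail of the stay, to be pinched across its width; half-way through its thickness, 215 mm from the pivot. The stay is a flat dark iron bar 21 x 5 mm, 0.2 kg, level on its pin; four round holes 10.5 mm wide at 79, 109, 139, 169 mm from the pivot; it ends at 240 mm in an upturned curl to 254. It runs from the pivot over the pin into the room; pushed lengthwise it swings the sash.
- stay_hole1 (a point): Centre of the stay's first hole (79 mm from the pivot) at the bar's underside; over the pin at the start.
- stay_hole3 (a point): Centre of the stay's third hole (139 mm from the pivot, last but one towards the tail) at the bar's underside; it shall end over the pin, the underside on the shoulder.
- nozzle_mid (a point): Half-way up the upright black rubber dust nozzle, round, 50 to 53 mm wide, 134 high, 0.12 kg, loose on the bench. Nozzle or tin (it varies) stands in the swing of the sash (near window x = +113, y = -7 mm); the other just beyond its reach (near x = +100, y = -144 mm).
- tin_mid (a point): Half-way up the upright grey tin of oil, round, 52 mm wide, 128 high, 0.2 to 0.45 kg, loose on the bench.
- screwdriver_b: Red-handled screwdriver, 197 x 30 x 29 mm, lying in front of the sill, a bystander.
- offcut_c: Beech offcut 100 x 30 x 22 mm behind the window by the hinge jamb, lower than the sash; a bystander.
- sanding_block: Brown sanding block 106 x 64 x 30 mm left of the window, a bystander. Beyond it the fixed raised panel of the bench, 168 mm high, runs along the whole far left edge.
- calliper: Digital calliper 235 x 72 x 12 mm lying on the bench near the robot, a bystander.
- wrench_blade: Flat steel wrench 199 x 34 x 11 mm lying along the far edge of the bench, a bystander.
Things that resemble listed ones, but are neither listed nor needed, are in the scene too. What is shaped like the part that bears nozzle_mid but red is not meant.

How it is judged:
By the outcome, as a careful person would: the job done as asked, in the order asked, and still so for the second after the job is handed in, with the robot touching nothing.
It also fails if it takes over 54 s, if anything falls off the work surface, if the arm or the gripper's body presses on something with over 40 N, if the wrist force passes 120 N, or if a joint passes its speed limit or range.

## Robot

A 6-joint arm with a two-finger parallel gripper is mounted at the origin on a cart in front of the work surface, level with it; the furniture and walls round the work are solid. World frame = base frame: x ahead of the robot, y to its left, z up, the work surface at z = 0. Lengths are in m, angles in rad, forces in N, time in s.
With the tool pointing down it reaches from about 0.35 to 0.85 m from the base axis. Payload 8.1 kg.
Tool frame: the origin (TCP) lies at the very end of the fingers, on their centre line; the grasp point (between the pads) lies 19 mm behind it (bot.pinch_z is the distance from the TCP to the grasp point, in m); z points along the fingers, y is the line along which they close (so a half turn about z gives the same grasp; the last joint's range is limited). The gripper opens to 93 mm and grips with 3 to 60 N. Pads are 15 mm wide; open, the fingers measure 128 mm over their backs; the gripper's body (75 mm by 188 mm) begins 65 mm behind the grasp point.
Start: joints at [1.132, 0.13, 1.488, -0, 1.523, -0.085], TCP at [0.208, 0.563, 0.219] pointing down, gripper open.
Joint ranges: [-2.96, 2.96], [-0.89, 2.26], [0.02, 2.5], [-1.34, 4.48], [0, 2.73], [-2.66, 2.66]. Speed limits (rad/s): [2.39, 2.39, 2.79, 3.14, 3.14, 3.14].

## Interface

Orientations are given as a 3x3 rotation matrix whose columns are the frame's x, y, z axes.
In Python, from bench import sensors, vision, ticket, bot gives the robot as it stands. The module is installed in compiled form; this text tells all that it offers.
- The arm moves only by the shell command python3 -m creep 'ROWS' [FORCE]. ROWS is JSON, a list of rows, each an object with "twist": the turn, a rotation vector about the tool's x, y, z in rad, a list of three; "dp": the shift along the tool's x, y, z in m, a list of three; "fingers": the closure, from 0 (fully open) to 1 (shut). A call has 1 to 5 rows; each row shifts and turns the commanded pose from where the row before left it, along the tool's axes as they then stand; what a row does not reach is not made up. A row lasts 1/10 s, in which the tool goes at most 50 mm and 8.59 degrees, less where a joint would pass 70% of its speed; a pose out of reach is approached as far as the arm can. A call is refused whole if a number of a shift passes 0.05 or a number of a turn 0.15, either way. A call with a gripper value outside its range is refused whole. The fingers move at their own pace and stop on an object; FORCE is the grip in N (left out, the last holds). Time passes only in rows, so rows that do not move let the fingers close. It gives the time, the measured TCP pose, the force, the opening and the grip force at its end, in the units of the state.
- sensors.read_state(): the state, without advancing time (a new reading comes with each control period).
- vision.camera(name): name is "scene" or "side" or "wrist"; returns a dict with "frame" (420x560x3 uint8, red, green, blue), "K" (3x3 intrinsics, pixels), "eye" and "rotation" of the camera in the world; the wrist camera has in their place "tool_from_camera" (4x4, takes a point from camera to tool coordinates, whose origin is the TCP and whose axes are the flange's). Camera axes: x right, y down, z forward; pixel columns grow to the right and rows downward; lengths in m; the calibration is good to about 2 mm. A picture is of the moment at which its call begins: read the wrist's pose just before it. There is no depth.
- ticket.job_done(): hands the job in; it is judged then, once.
Trained networks look in a picture, given as the dict that the camera call returned (one of the last four; its "shot" number tells which), for a name from the list of things; names that differ only in an ending like _2 or _b are one class to them, and where a whole thing is asked for, a point or a joint stands for the part that bears it (a point fixed in the world has none). Each returns a list of dicts, best first, with "conf" (0 to 1); they miss things now and then, are a little off and sometimes report something else, mostly with a low value. They report only what shows in the picture. A call takes as long as a camera call. They do not tell look-alikes from the thing itself.
- vision.silhouettes(target, picture): "pixels" (420x560 bool, what is visible of it).
- vision.place_of(target, picture): "xyz" ([x, y, z] in m, in the coordinates of the camera as it stood for that picture, good to about 4 mm: a listed point, or the origin of a listed thing).
The state is a dict: "time_s": time; "joint_positions": joint angles; "dq": joint speeds; "joint_torque": joint torques, N m; "position": TCP position; "ee_rot": TCP orientation; "contact_force": force on the tool from outside, world axes, zero at the start; "moment": the same for the moment, N m; "width": finger opening in m; "grasp_force": force on a finger pad.
Only numpy, scipy, OpenCV 4.12 (cv2) and the standard library are available. Lean on these libraries where they do the work, as an engineer would, in place of code of your own. Each camera call takes 0.05 s, during which the arm holds its last target. There are 200 camera calls.

## Working session

There is one attempt and no reset: what is moved stays moved. The work goes in short steps, Python scripts to look and compute and a shell command to move; the robot and the scene stay as the last step left them, time stands still between calls to the robot, and variables do not carry over. Pictures are saved under pics/ and viewed, at most 10 in all, crops included, and the job is handed in when it is done.

```bash
mkdir -p pics; cat > h.py <<'E'
import numpy as np, cv2
from bench import sensors, vision, ticket, bot
def world(c,p,st=None):
    p=np.array(p)
    if 'eye' in c: return np.array(c['rotation'])@p+np.array(c['eye'])
    T=np.array(c['tool_from_camera']); q=T[:3,:3]@p+T[:3,3]
    return np.array(st['ee_rot'])@q+np.array(st['position'])
def save(c,n): cv2.imwrite('pics/'+n,c['frame'][:,:,::-1])
E
python3 - <<'E'
from h import *
st=sensors.read_state(); print(st['time_s'],st['width'],np.round(st['ee_rot'],3).tolist(),bot.pinch_z)
for n in ['scene','side']:
    c=vision.camera(n); save(c,n+'0.png'); print(n,np.round(c['eye'],3))
    for t in ['window','pin','sill_edge','sash_hinge','sash_free_edge','stay_pivot','stay_grip','stay_hole1','stay_hole3','nozzle_mid','tin_mid','offcut_c','sanding_block','screwdriver_b','wrench_blade','calliper']:
        print(t,[(np.round(world(c,d['xyz']),3).tolist(),round(d['conf'],2)) for d in vision.place_of(t,c)[:2]])
E
```

```text
0.0 0.0929509888354808 [[-0.938, 0.346, -0.001], [0.346, 0.938, -0.002], [0.0, -0.002, -1.0]] 0.0188
scene [1.111 0.424 1.116]
window [([0.546, 0.073, 0.002], 0.9)]
pin [([0.536, 0.129, 0.068], 0.67)]
sill_edge [([0.506, 0.155, 0.057], 0.81)]
sash_hinge [([0.658, 0.111, -0.003], 0.86), ([0.55, 0.184, 0.066], 0.2)]
sash_free_edge [([0.468, -0.015, 0.133], 0.85), ([0.532, 0.128, 0.071], 0.65)]
stay_pivot []
stay_grip [([0.57, 0.258, 0.071], 0.72), ([0.657, 0.109, -0.001], 0.72)]
stay_hole1 [([0.55, 0.185, 0.064], 0.81), ([0.533, 0.127, 0.071], 0.6)]
stay_hole3 [([0.55, 0.185, 0.064], 0.81), ([0.533, 0.127, 0.071], 0.6)]
nozzle_mid [([0.779, -0.026, 0.062], 0.88), ([0.577, -0.029, 0.067], 0.69)]
tin_mid [([0.446, -0.078, 0.063], 0.63), ([0.484, 0.477, -0.001], 0.22)]
offcut_c [([0.653, -0.006, -0.003], 0.86)]
sanding_block [([0.483, 0.478, -0.002], 0.84)]
screwdriver_b [([0.412, 0.193, -0.001], 0.68)]
wrench_blade [([0.808, 0.052, -0.002], 0.92)]
calliper [([0.29, 0.242, -0.004], 0.9), ([0.655, 0.108, -0.001], 0.37)]
side [0.876 0.588 1.047]
window [([0.543, 0.073, 0.0], 0.7)]
pin [([0.535, 0.129, 0.066], 0.78)]
sill_edge [([0.509, 0.156, 0.054], 0.85), ([0.546, 0.071, 0.001], 0.6)]
sash_hinge [([0.654, 0.112, 0.002], 0.68)]
sash_free_edge [([0.468, -0.009, 0.135], 0.61)]
stay_pivot [([0.509, 0.058, 0.069], 0.91), ([0.529, 0.126, 0.071], 0.56)]
stay_grip [([0.571, 0.258, 0.069], 0.79)]
stay_hole1 [([0.53, 0.128, 0.071], 0.81), ([0.55, 0.183, 0.067], 0.66)]
stay_hole3 [([0.53, 0.128, 0.071], 0.81), ([0.55, 0.183, 0.067], 0.66)]
nozzle_mid [([0.574, -0.028, 0.07], 0.68), ([0.785, -0.027, 0.065], 0.66)]
tin_mid [([0.452, -0.076, 0.062], 0.73)]
offcut_c [([0.656, -0.005, -0.002], 0.96)]
sanding_block [([0.481, 0.479, -0.0], 0.97)]
screwdriver_b [([0.414, 0.196, -0.002], 0.81), ([0.577, -0.027, 0.068], 0.28)]
wrench_blade [([0.814, 0.055, 0.002], 0.65)]
calliper [([0.288, 0.242, 0.001], 0.58)]
```

View pics/scene0.png

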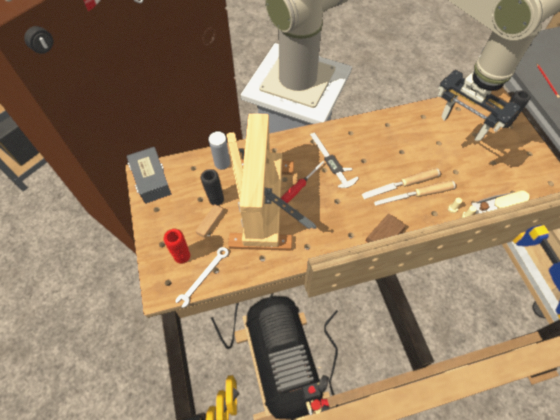

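View pics/side0.png

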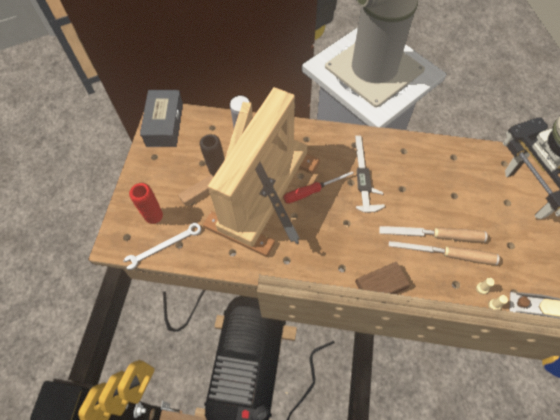

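```bash
cat >> h.py <<'E'
# window fit (2D rigid) from measured points
_l=np.array([[0,0],[-.058,.008],[-.092,0],[0,.113]]);_w=np.array([[.5445,.073],[.5355,.129],[.5075,.1555],[.656,.1115]])
_a=_l-_l.mean(0);_b=_w-_w.mean(0)
TH=np.arctan2((_a[:,0]*_b[:,1]-_a[:,1]*_b[:,0]).sum(),(_a*_b).sum())
RW=np.array([[np.cos(TH),-np.sin(TH)],[np.sin(TH),np.cos(TH)]]);OW=_w.mean(0)-RW@_l.mean(0)
def w2(p): return RW@np.array(p)+OW
def stay(q): # sash angle-> pivot (window), 
    d=np.array([np.sin(q),-np.cos(q)]); n=np.array([-np.cos(q),-np.sin(q)])
    return np.array([0,.113])+.150*d+.038*n
E
python3 - <<'E'
from h import *
print(np.degrees(TH),OW,[np.round(w2(a)-b,4).tolist() for a,b in zip(_l,_w)] if 0 else '')
pin=np.array([-.058,.008])
for q in [.27,.52,.78,1.05]:
    P=stay(q);u=pin-P;L=np.linalg.norm(u);u/=L
    g=w2(P+.215*u);uw=RW@u
    d=np.array([np.sin(q),-np.cos(q)])
    print(q,L,'pivot',w2(P).round(3),'grip',g.round(3),'stay dir deg',np.degrees(np.arctan2(uw[1],uw[0])).round(1),'free edge',w2(np.array([0,.113])+.222*d).round(3))
print('pin',w2(pin))
E
```

```text
-68.44065946193997 [0.54652129 0.07125779] 
0.27 0.0789843325407159 pivot [0.509 0.053] grip [0.573 0.258] stay dir deg 72.6 free edge [ 0.474 -0.021]
0.52 0.10886670654806706 pivot [0.528 0.019] grip [0.537 0.234] stay dir deg 87.7 free edge [ 0.513 -0.061]
0.78 0.13939300128027593 pivot [ 0.556 -0.009] grip [0.52  0.203] stay dir deg 99.8 free edge [ 0.562 -0.09 ]
1.05 0.16922572380521675 pivot [ 0.592 -0.03 ] grip [0.516 0.171] stay dir deg 110.7 free edge [ 0.62  -0.107]
pin [0.53264864 0.12813968]
```

```bash
python3 - <<'E'
from h import *
c=vision.camera('scene')
for p in [(128,183),(138,245),(147,308),(135,185),(150,197),(168,193),(160,165)]:
    r=np.array(c['rotation'])@np.linalg.inv(c['K'])@np.array([*p,1]); e=np.array(c['eye']); print(p,(e-r*e[2]/r[2]).round(3))
st=sensors.read_state();T=np.array([.575,-.028]);print(st['position'],np.linalg.norm(T),st['time_s'])
E
```

```text
(128, 183) [ 0.633 -0.307  0.   ]
(138, 245) [ 0.8   -0.161  0.   ]
(147, 308) [ 0.946 -0.037  0.   ]
(135, 185) [ 0.63  -0.283  0.   ]
(150, 197) [ 0.649 -0.217  0.   ]
(168, 193) [ 0.614 -0.174  0.   ]
(160, 165) [ 0.534 -0.253  0.   ]
[0.20784577 0.56284244 0.21864497] 0.5756813354625977 1.75
```

```bash
python3 -m creep '[{"dp":[-0.03,-0.023,-0.03],"twist":[0,0,0],"fingers":0},{"dp":[-0.03,-0.023,-0.03],"twist":[0,0,0],"fingers":0},{"dp":[-0.036,-0.028,-0.01],"twist":[0,0,0],"fingers":0},{"dp":[-0.036,-0.028,-0.01],"twist":[0,0,0],"fingers":0},{"dp":[-0.036,-0.028,-0.01],"twist":[0,0,0],"fingers":0}]' 10
python3 -m creep '[{"dp":[-0.037,-0.029,0],"twist":[0,0,0],"fingers":0},{"dp":[-0.037,-0.029,0],"twist":[0,0,0],"fingers":0},{"dp":[-0.037,-0.029,0],"twist":[0,0,0],"fingers":0},{"dp":[-0.037,-0.029,0],"twist":[0,0,0],"fingers":0},{"dp":[-0.037,-0.029,0],"twist":[0,0,0],"fingers":0}]'
python3 -m creep '[{"dp":[-0.037,-0.029,0],"twist":[0,0,0],"fingers":0},{"dp":[-0.037,-0.029,0],"twist":[0,0,0],"fingers":0},{"dp":[-0.037,-0.029,0],"twist":[0,0,0],"fingers":0},{"dp":[-0.037,-0.029,0],"twist":[0,0,0],"fingers":0},{"dp":[-0.01,-0.01,0],"twist":[0,0,0],"fingers":0}]'
python3 -m creep '[{"dp":[0,0,0],"twist":[0,0,0.143],"fingers":0},{"dp":[0,0,0],"twist":[0,0,0.143],"fingers":0},{"dp":[0,0,0],"twist":[0,0,0.143],"fingers":0},{"dp":[0,0,0],"twist":[0,0,0.143],"fingers":0},{"dp":[0,0,0],"twist":[0,0,0],"fingers":0}]'
cat >> h.py <<'E'
def go(target):
    s=sensors.read_state();R=np.array(s['ee_rot']);d=np.array(target)-s['position']
    print('t',s['time_s'],'pos',np.round(s['position'],4),'yaw_y',np.degrees(np.arctan2(R[1,1],R[0,1])).round(1),'tilt',R[:,2].round(3),'dp tool',(R.T@d).round(4),'F',np.round(s['contact_force'],1),'w',round(s['width'],4)); return s
E
python3 - <<'E'
from h import *
s=go([.575,-.028,.3]);print(np.round(s['joint_positions'],2))
c=vision.camera('wrist');save(c,'w1.png')
for t in ['nozzle_mid','tin_mid']: print(t,[(world(c,d['xyz'],s).round(3),round(d['conf'],2)) for d in vision.place_of(t,c)])
E
```

```text
time_s: 2.25
position: [0.321, 0.3813, 0.3094]
ee_rot: [[-0.938, 0.346, 0.001], [0.346, 0.938, 0.001], [-0.001, 0.001, -1.0]]
contact_force: [1.0, 0.8, 0.7]
width: 0.0933
grasp_force: 0.0
time_s: 2.75
position: [0.4444, 0.1808, 0.309]
ee_rot: [[-0.938, 0.346, 0.001], [0.346, 0.938, 0.0], [-0.001, 0.001, -1.0]]
contact_force: [0.8, 0.6, 0.8]
width: 0.0928
grasp_force: 0.0
time_s: 3.25
position: [0.5496, 0.0058, 0.308]
ee_rot: [[-0.937, 0.35, -0.0], [0.35, 0.937, -0.001], [-0.0, -0.001, -1.0]]
contact_force: [-0.5, 0.8, 0.4]
width: 0.0927
grasp_force: 0.0
time_s: 3.75
position: [0.5481, 0.0101, 0.3087]
ee_rot: [[-0.6, 0.8, 0.0], [0.8, 0.6, 0.0], [0.0, 0.0, -1.0]]
contact_force: [-0.0, -0.3, 1.4]
width: 0.093
grasp_force: 0.0
t 3.75 pos [0.5481 0.0101 0.3087] yaw_y 36.8 tilt [ 0.  0. -1.] dp tool [-0.0466 -0.0013  0.0087] F [-0.  -0.3  1.4] w 0.093
[-0.08 -0.03  1.49  0.    1.68 -0.72]
nozzle_mid [(array([ 0.576, -0.029,  0.067]), 0.61), (array([0.546, 0.074, 0.003]), 0.58), (array([0.511, 0.158, 0.062]), 0.3)]
tin_mid [(array([ 0.444, -0.08 ,  0.066]), 0.66), (array([0.511, 0.155, 0.06 ]), 0.3)]
```

View pics/w1.png

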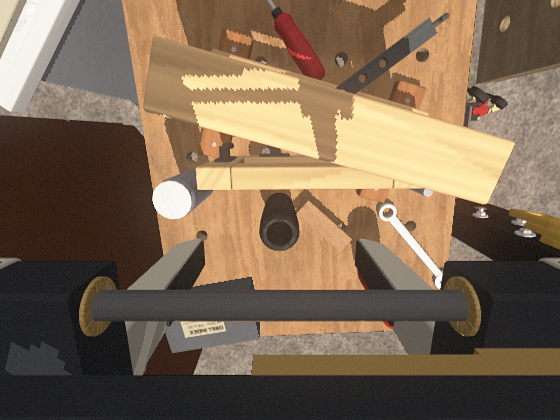

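```bash
python3 -m creep '[{"dp":[-0.024,-0.001,0],"twist":[0,0,0],"fingers":0},{"dp":[-0.024,-0.001,0],"twist":[0,0,0],"fingers":0},{"dp":[0,0,0.02],"twist":[0,0,0],"fingers":0},{"dp":[0,0,0.04],"twist":[0,0,0],"fingers":0},{"dp":[0,0,0.04],"twist":[0,0,0],"fingers":0}]' 12
python3 -m creep '[{"dp":[0,0,0.04],"twist":[0,0,0],"fingers":0},{"dp":[0,0,0.04],"twist":[0,0,0],"fingers":0},{"dp":[0,0,0.03],"twist":[0,0,0],"fingers":0},{"dp":[0,0,0.014],"twist":[0,0,0],"fingers":0},{"dp":[0,0,0],"twist":[0,0,0],"fingers":0}]'
python3 -m creep '[{"dp":[0,0,0],"twist":[0,0,0],"fingers":1},{"dp":[0,0,0],"twist":[0,0,0],"fingers":1},{"dp":[0,0,0],"twist":[0,0,0],"fingers":1},{"dp":[0,0,0],"twist":[0,0,0],"fingers":1},{"dp":[0,0,0],"twist":[0,0,0],"fingers":1}]' 12
```

```text
time_s: 4.4
position: [0.5763, -0.0301, 0.2085]
ee_rot: [[-0.604, 0.797, 0.003], [0.797, 0.604, -0.0], [-0.002, 0.002, -1.0]]
contact_force: [-0.8, -0.5, -0.4]
width: 0.0932
grasp_force: 0.0
time_s: 4.9
position: [0.5738, -0.0296, 0.0824]
ee_rot: [[-0.603, 0.798, -0.004], [0.798, 0.603, 0.001], [0.003, -0.003, -1.0]]
contact_force: [-0.2, -0.3, 0.2]
width: 0.0928
grasp_force: 0.0
time_s: 5.4
position: [0.576, -0.03, 0.0854]
ee_rot: [[-0.601, 0.799, 0.001], [0.799, 0.601, -0.0], [-0.001, 0.001, -1.0]]
contact_force: [0.2, -1.0, 0.5]
width: 0.0576
grasp_force: 0.0
```

```bash
python3 -m creep '[{"dp":[0,0,0],"twist":[0,0,0],"fingers":1},{"dp":[0,0,0],"twist":[0,0,0],"fingers":1},{"dp":[0,0,0],"twist":[0,0,0],"fingers":1},{"dp":[0,0,-0.015],"twist":[0,0,0],"fingers":1},{"dp":[0,0,-0.015],"twist":[0,0,0],"fingers":1}]' 15
python3 - <<'E'
from h import *
s=go([.69,-.14,.115]);print(s['grasp_force'])
E
```

```text
time_s: 5.9
position: [0.5748, -0.0298, 0.1151]
ee_rot: [[-0.601, 0.799, -0.002], [0.799, 0.601, 0.0], [0.001, -0.001, -1.0]]
contact_force: [0.5, -0.1, -1.1]
width: 0.0503
grasp_force: 15.0
t 5.9 pos [ 0.5748 -0.0298  0.1151] yaw_y 37.0 tilt [-0.002  0.    -1.   ] dp tool [-0.1573  0.0258 -0.0002] F [ 0.5 -0.1 -1.1] w 0.0503
14.999519904667977
```

```bash
python3 -m creep '[{"dp":[-0.02,0.003,0],"twist":[0,0,0],"fingers":1},{"dp":[-0.035,0.006,0],"twist":[0,0,0],"fingers":1},{"dp":[-0.035,0.006,0],"twist":[0,0,0],"fingers":1},{"dp":[-0.035,0.006,0],"twist":[0,0,0],"fingers":1},{"dp":[-0.032,0.005,0],"twist":[0,0,0],"fingers":1}]'
python3 -m creep '[{"dp":[0,0,0],"twist":[0,0,0],"fingers":1},{"dp":[0,0,0],"twist":[0,0,0],"fingers":1},{"dp":[0,0,0.014],"twist":[0,0,0],"fingers":1},{"dp":[0,0,0.01],"twist":[0,0,0],"fingers":1},{"dp":[0,0,0.005],"twist":[0,0,0],"fingers":1}]'
python3 -m creep '[{"dp":[0,0,0],"twist":[0,0,0],"fingers":1},{"dp":[0,0,0],"twist":[0,0,0],"fingers":1}]'
```

```text
time_s: 6.4
position: [0.6922, -0.1411, 0.1164]
ee_rot: [[-0.601, 0.799, 0.001], [0.799, 0.601, -0.0], [-0.001, 0.001, -1.0]]
contact_force: [0.4, 1.4, -1.3]
width: 0.0503
grasp_force: 15.0
time_s: 6.9
position: [0.69, -0.1389, 0.0846]
ee_rot: [[-0.602, 0.799, -0.001], [0.799, 0.602, 0.0], [0.001, -0.0, -1.0]]
contact_force: [1.3, -2.3, 15.1]
width: 0.0503
grasp_force: 15.0
time_s: 7.1
position: [0.6901, -0.1391, 0.0851]
ee_rot: [[-0.602, 0.799, -0.001], [0.799, 0.602, 0.0], [0.001, -0.001, -1.0]]
contact_force: [-0.8, 0.5, -1.3]
width: 0.0504
grasp_force: 15.0
```

```bash
python3 -m creep '[{"dp":[0,0,0],"twist":[0,0,0],"fingers":0},{"dp":[0,0,0],"twist":[0,0,0],"fingers":0},{"dp":[0,0,0],"twist":[0,0,0],"fingers":0},{"dp":[0,0,0],"twist":[0,0,0],"fingers":0},{"dp":[0,0,0],"twist":[0,0,0],"fingers":0}]'
python3 -m creep '[{"dp":[0,0,-0.02],"twist":[0,0,0],"fingers":0},{"dp":[0,0,-0.045],"twist":[0,0,0],"fingers":0},{"dp":[0,0,-0.05],"twist":[0,0,0],"fingers":0},{"dp":[0,0,-0.05],"twist":[0,0,0],"fingers":0},{"dp":[0,0,-0.05],"twist":[0,0,0],"fingers":0}]'
python3 - <<'E'
from h import *
go([.575,.265,.3])
c=vision.camera('scene');save(c,'s1.png')
print([(world(c,d['xyz']).round(3),round(d['conf'],2)) for d in vision.place_of('nozzle_mid',c)])
E
```

```text
time_s: 7.6
position: [0.6908, -0.1398, 0.0857]
ee_rot: [[-0.601, 0.799, 0.0], [0.799, 0.601, -0.0], [-0.0, 0.0, -1.0]]
contact_force: [0.6, -0.3, -0.6]
width: 0.0852
grasp_force: 0.0
time_s: 8.1
position: [0.6904, -0.1397, 0.3028]
ee_rot: [[-0.601, 0.799, 0.0], [0.799, 0.601, -0.0], [-0.0, 0.0, -1.0]]
contact_force: [1.0, -0.5, 0.2]
width: 0.093
grasp_force: 0.0
t 8.1 pos [ 0.6904 -0.1397  0.3028] yaw_y 37.0 tilt [ 0. -0. -1.] dp tool [0.3927 0.1511 0.0028] F [ 1.  -0.5  0.2] w 0.093
[(array([ 0.686, -0.141,  0.069]), 0.97), (array([ 0.778, -0.024,  0.065]), 0.81), (array([ 0.808,  0.052, -0.002]), 0.38)]
```

```bash
python3 -m creep '[{"dp":[0.03,0.01,0],"twist":[0,0,0],"fingers":0},{"dp":[0.04,0.015,0],"twist":[0,0,0],"fingers":0},{"dp":[0.04,0.015,0],"twist":[0,0,0],"fingers":0},{"dp":[0.04,0.015,0],"twist":[0,0,0],"fingers":0},{"dp":[0.04,0.015,0],"twist":[0,0,0],"fingers":0}]'
python3 -m creep '[{"dp":[0.04,0.015,0],"twist":[0,0,0],"fingers":0},{"dp":[0.04,0.015,0],"twist":[0,0,0],"fingers":0},{"dp":[0.04,0.015,0],"twist":[0,0,0],"fingers":0},{"dp":[0.04,0.015,0],"twist":[0,0,0],"fingers":0},{"dp":[0.04,0.015,0],"twist":[0,0,0],"fingers":0}]'
python3 -m creep '[{"dp":[0,0,0],"twist":[0,0,0.136],"fingers":0},{"dp":[0,0,0],"twist":[0,0,0.136],"fingers":0},{"dp":[0,0,0],"twist":[0,0,0.136],"fingers":0},{"dp":[0,0,0],"twist":[0,0,0.136],"fingers":0},{"dp":[0,0,0],"twist":[0,0,0.136],"fingers":0}]'
python3 -m creep '[{"dp":[0,0,0],"twist":[0,0,0.136],"fingers":0.45},{"dp":[0,0,0],"twist":[0,0,0.136],"fingers":0.45},{"dp":[0,0,0],"twist":[0,0,0],"fingers":0.45}]'
python3 - <<'E'
from h import *
s=go([.575,.265,.3])
c=vision.camera('wrist');save(c,'w2.png')
for t in ['stay_grip','stay_hole3','pin','stay_hole1','stay_pivot','sill_edge']: print(t,[(world(c,d['xyz'],s).round(3),round(d['conf'],2)) for d in vision.place_of(t,c)])
E
```

```text
time_s: 8.7
position: [0.6317, 0.0556, 0.3005]
ee_rot: [[-0.601, 0.799, 0.0], [0.799, 0.601, 0.0], [-0.0, 0.0, -1.0]]
contact_force: [0.2, 0.1, -0.7]
width: 0.093
grasp_force: 0.0
time_s: 9.2
position: [0.5714, 0.2607, 0.3006]
ee_rot: [[-0.601, 0.799, 0.0], [0.799, 0.601, 0.0], [-0.0, 0.0, -1.0]]
contact_force: [0.5, -0.5, -0.1]
width: 0.0933
grasp_force: 0.0
time_s: 9.7
position: [0.5721, 0.2592, 0.3005]
ee_rot: [[0.04, 0.999, 0.0], [0.999, -0.04, 0.0], [0.0, 0.0, -1.0]]
contact_force: [0.3, 0.0, 1.1]
width: 0.0928
grasp_force: 0.0
time_s: 10.0
position: [0.5721, 0.259, 0.3005]
ee_rot: [[0.304, 0.953, 0.0], [0.953, -0.304, 0.0], [0.0, 0.0, -1.0]]
contact_force: [-0.7, 0.2, -0.3]
width: 0.0737
grasp_force: 0.0
t 10.0 pos [0.5721 0.259  0.3005] yaw_y -17.7 tilt [ 0.  0. -1.] dp tool [0.0065 0.0009 0.0005] F [-0.7  0.2 -0.3] w 0.0737
stay_grip [(array([0.572, 0.263, 0.069]), 0.84)]
stay_hole3 [(array([0.546, 0.183, 0.074]), 0.89), (array([0.531, 0.13 , 0.071]), 0.73)]
pin [(array([0.534, 0.133, 0.068]), 0.83)]
stay_hole1 [(array([0.546, 0.183, 0.074]), 0.89), (array([0.531, 0.13 , 0.071]), 0.73)]
stay_pivot [(array([0.51 , 0.051, 0.074]), 0.96)]
sill_edge [(array([0.51 , 0.156, 0.059]), 0.7)]
```

View pics/w2.png

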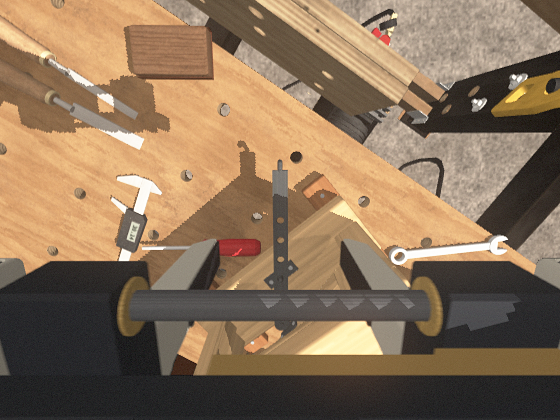

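View pics/s1.png

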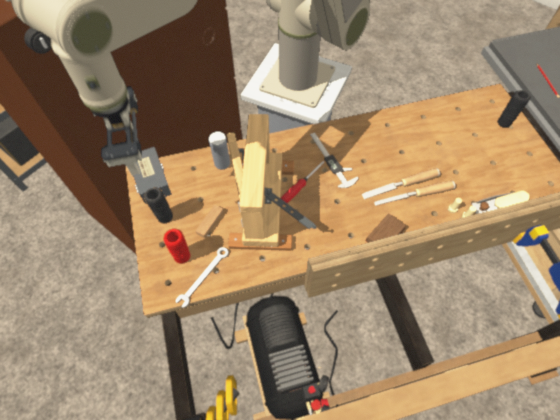

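```bash
python3 -m creep '[{"dp":[0.004,0.001,0.045],"twist":[0,0,0],"fingers":0.45},{"dp":[0,0,0.05],"twist":[0,0,0],"fingers":0.45},{"dp":[0,0,0.05],"twist":[0,0,0],"fingers":0.45},{"dp":[0,0,0.05],"twist":[0,0,0],"fingers":0.45},{"dp":[0,0,0.03],"twist":[0,0,0],"fingers":0.45}]' 20
python3 -m creep '[{"dp":[0,0,0.015],"twist":[0,0,0],"fingers":0.45},{"dp":[0,0,0.006],"twist":[0,0,0],"fingers":0.45},{"dp":[0,0,0],"twist":[0,0,0],"fingers":0.45}]'
python3 - <<'E'
from h import *
s=go([.5733,.262,.0535])
c=vision.camera('wrist');save(c,'w3.png')
for t in ['stay_grip']: print(t,[(world(c,d['xyz'],s).round(3),round(d['conf'],2)) for d in vision.place_of(t,c)])
E
```

```text
time_s: 10.85
position: [0.5717, 0.2616, 0.0707]
ee_rot: [[0.301, 0.954, -0.005], [0.954, -0.301, -0.002], [-0.003, -0.004, -1.0]]
contact_force: [-0.8, 0.3, -0.9]
width: 0.0512
grasp_force: 0.0
time_s: 11.15
position: [0.5748, 0.2628, 0.0554]
ee_rot: [[0.302, 0.953, 0.001], [0.953, -0.302, 0.0], [0.001, 0.001, -1.0]]
contact_force: [0.1, -0.2, 0.6]
width: 0.0511
grasp_force: 0.0
t 11.15 pos [0.5748 0.2628 0.0554] yaw_y -17.6 tilt [ 0.001  0.    -1.   ] dp tool [-0.0012 -0.0012  0.0019] F [ 0.1 -0.2  0.6] w 0.0511
stay_grip [(array([0.571, 0.262, 0.075]), 0.6)]
```

View pics/w3.png

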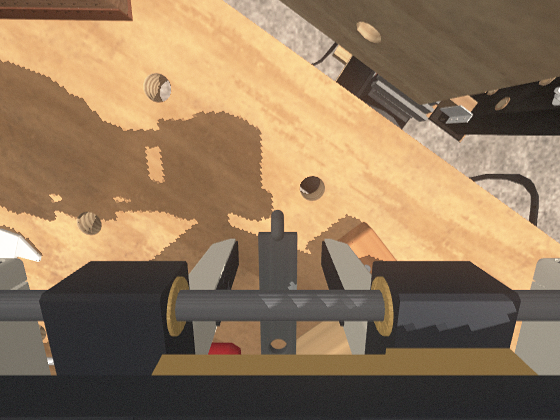

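```bash
python3 -m creep '[{"dp":[0,-0.003,0.002],"twist":[0,0,0],"fingers":0.45},{"dp":[0,0,0],"twist":[0,0,0],"fingers":1},{"dp":[0,0,0],"twist":[0,0,0],"fingers":1},{"dp":[0,0,0],"twist":[0,0,0],"fingers":1},{"dp":[0,0,0],"twist":[0,0,0],"fingers":1}]' 25
python3 -m creep '[{"dp":[0,0,0],"twist":[0,0,0],"fingers":1},{"dp":[0,0,0],"twist":[0,0,0],"fingers":1}]'
python3 - <<'E'
from h import *
s=go([.5733,.262,.0535]);print(s['grasp_force'],s['moment'])
E
```

```text
time_s: 11.75
position: [0.5715, 0.2635, 0.0528]
ee_rot: [[0.302, 0.953, 0.0], [0.953, -0.302, 0.0], [0.0, 0.0, -1.0]]
contact_force: [0.8, -0.1, 0.0]
width: 0.0236
grasp_force: 0.5
time_s: 11.95
position: [0.5716, 0.2634, 0.0528]
ee_rot: [[0.302, 0.953, 0.0], [0.953, -0.302, -0.0], [0.0, 0.0, -1.0]]
contact_force: [0.6, -1.0, 0.7]
width: 0.0208
grasp_force: 25.0
t 11.95 pos [0.5716 0.2634 0.0528] yaw_y -17.6 tilt [ 0. -0. -1.] dp tool [-0.0009  0.002  -0.0007] F [ 0.6 -1.   0.7] w 0.0208
24.992950558662415 [-0.18770778 -0.0295646   0.06809826]
```

```bash
cat > plan.py <<'E'
from h import *
s=sensors.read_state();p0=np.array(s['position'][:2]);R=np.array(s['ee_rot']);Lg=.2195
u0=R[:2,0]/np.linalg.norm(R[:2,0]);P0=p0-Lg*u0;pin=P0+.079*u0
H=P0-RW@(stay(.27)-np.array([0,.113]))
prev=np.array([*p0,s['position'][2]]);yaw=np.arctan2(u0[1],u0[0]);z0=prev[2];
def step(q,a,name):
    global prev,yaw
    P=H+RW@(stay(q)-np.array([0,.113]));u=pin-P;d=np.linalg.norm(u);u/=d
    new=np.array([*(P+Lg*np.cos(a)*u),z0+Lg*np.sin(a)]);y=np.arctan2(u[1],u[0])
    dd=new-prev;c,sn=np.cos(yaw),np.sin(yaw)
    # tool x=(c,s), tool y=(s,-c), z down
    print(name,round(d,4),'dp',np.round([dd[0]*c+dd[1]*sn,dd[0]*sn-dd[1]*c,-dd[2]],4),'twz',round(-(y-yaw),4),'abs',new.round(4),np.degrees(y).round(1))
    prev=new;yaw=y
if __name__=='__main__':
    print('pin',pin,'H',H,w2([0,.113]))
    for a in [.06,.12,.18,.23]: step(.27,a,'lift %.2f'%a)
    for q in np.linspace(.27,.78,11)[1:]:
        step(q,.23,'q %.3f'%q)
E
python3 plan.py
```

```text
pin [0.52916484 0.12950913] H [0.647923   0.11420019] [0.65161553 0.11278129]
lift 0.06 0.079 dp [-0.0004 -0.     -0.0132] twz -0.0 abs [0.5715 0.2631 0.0659] 72.4
lift 0.12 0.079 dp [-0.0012  0.     -0.0131] twz -0.0 abs [0.5712 0.2619 0.0791] 72.4
lift 0.18 0.079 dp [-0.002  0.    -0.013] twz -0.0 abs [0.5706 0.2601 0.0921] 72.4
lift 0.23 0.079 dp [-0.0022 -0.     -0.0107] twz -0.0 abs [0.5699 0.2579 0.1028] 72.4
q 0.321 0.085 dp [-0.0063 -0.008  -0.    ] twz -0.062 abs [0.5604 0.2543 0.1028] 76.0
q 0.372 0.0911 dp [-0.0063 -0.007  -0.    ] twz -0.0571 abs [0.5521 0.2499 0.1028] 79.2
q 0.423 0.0972 dp [-0.0063 -0.0062 -0.    ] twz -0.0532 abs [0.5448 0.2449 0.1028] 82.3
q 0.474 0.1033 dp [-0.0062 -0.0055 -0.    ] twz -0.0499 abs [0.5385 0.2395 0.1028] 85.1
q 0.525 0.1094 dp [-0.0062 -0.0049 -0.    ] twz -0.0472 abs [0.5331 0.2337 0.1028] 87.8
q 0.576 0.1155 dp [-0.0062 -0.0044 -0.    ] twz -0.0449 abs [0.5285 0.2277 0.1028] 90.4
q 0.627 0.1215 dp [-0.0061 -0.004  -0.    ] twz -0.043 abs [0.5245 0.2216 0.1028] 92.9
q 0.678 0.1275 dp [-0.0061 -0.0036 -0.    ] twz -0.0413 abs [0.5213 0.2154 0.1028] 95.2
q 0.729 0.1334 dp [-0.006  -0.0032 -0.    ] twz -0.0399 abs [0.5187 0.2091 0.1028] 97.5
q 0.780 0.1393 dp [-0.0059 -0.0029 -0.    ] twz -0.0387 abs [0.5166 0.2028 0.1028] 99.7
```

```bash
python3 -m creep '[{"dp":[0,0,-0.013],"twist":[0,0,0],"fingers":1},{"dp":[-0.001,0,-0.013],"twist":[0,0,0],"fingers":1},{"dp":[-0.002,0,-0.013],"twist":[0,0,0],"fingers":1},{"dp":[-0.003,0,-0.012],"twist":[0,0,0],"fingers":1},{"dp":[0,0,0],"twist":[0,0,0],"fingers":1}]' 20
python3 - <<'E'
from h import *
s=go([.5699,.2579,.1028]);print(s['grasp_force'],s['moment'])
c=vision.camera('side')
for t in ['stay_grip','stay_hole3','stay_hole1','stay_pivot','sash_free_edge']: print(t,[(world(c,d['xyz']).round(3),round(d['conf'],2)) for d in vision.place_of(t,c)])
save(c,'sd1.png'); cv2.imwrite('pics/sd1c.png',cv2.resize(c['frame'][80:280,180:380,::-1],(600,600),interpolation=cv2.INTER_CUBIC))
E
```

```text
time_s: 12.45
position: [0.5711, 0.258, 0.1069]
ee_rot: [[0.303, 0.953, 0.004], [0.953, -0.303, 0.001], [0.003, 0.003, -1.0]]
contact_force: [0.5, 0.0, -0.8]
width: 0.0203
grasp_force: 20.0
t 12.45 pos [0.5711 0.258  0.1069] yaw_y -17.6 tilt [ 0.004  0.001 -1.   ] dp tool [-0.0005 -0.0011  0.0041] F [ 0.5  0.  -0.8] w 0.0203
19.98759537935257 [ 0.17612823  0.10622887 -0.03343572]
stay_grip [(array([0.571, 0.255, 0.123]), 0.56)]
stay_hole3 [(array([0.532, 0.125, 0.09 ]), 0.68), (array([0.544, 0.181, 0.102]), 0.61), (array([0.288, 0.242, 0.001]), 0.32)]
stay_hole1 [(array([0.532, 0.125, 0.09 ]), 0.68), (array([0.544, 0.181, 0.102]), 0.61), (array([0.288, 0.242, 0.001]), 0.32)]
stay_pivot [(array([0.507, 0.057, 0.071]), 0.8)]
sash_free_edge [(array([0.532, 0.127, 0.089]), 0.68)]
```

View pics/sd1c.png

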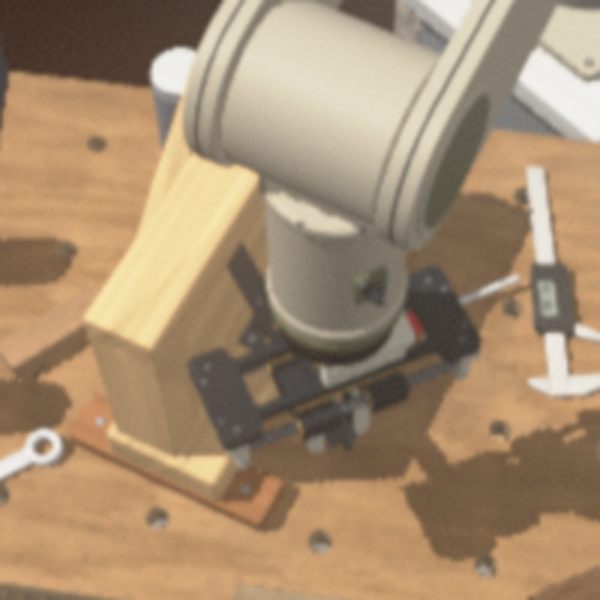

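```bash
python3 -m creep '[{"dp":[-0.006,-0.008,0],"twist":[0,0,-0.062],"fingers":1},{"dp":[-0.006,-0.007,0],"twist":[0,0,-0.057],"fingers":1},{"dp":[-0.006,-0.006,0],"twist":[0,0,-0.053],"fingers":1},{"dp":[-0.006,-0.0055,0],"twist":[0,0,-0.05],"fingers":1},{"dp":[-0.006,-0.005,0],"twist":[0,0,-0.047],"fingers":1}]'
python3 - <<'E'
from h import *
s=go([.5331,.2337,.1068]);print(s['grasp_force'],s['moment'])
c=vision.camera('scene')
for t in ['stay_grip','stay_hole3','stay_pivot','sash_free_edge']: print(t,[(world(c,d['xyz']).round(3),round(d['conf'],2)) for d in vision.place_of(t,c)])
E
```

```text
time_s: 13.25
position: [0.5323, 0.2347, 0.1029]
ee_rot: [[0.036, 0.999, -0.001], [0.999, -0.036, -0.0], [-0.0, -0.001, -1.0]]
contact_force: [0.2, 1.4, -1.0]
width: 0.0204
grasp_force: 20.0
t 13.25 pos [0.5323 0.2347 0.1029] yaw_y -2.0 tilt [-0.001 -0.    -1.   ] dp tool [-0.001   0.0008 -0.0039] F [ 0.2  1.4 -1. ] w 0.0204
19.986524283885956 [0.1865024  0.07761119 0.01313751]
stay_grip []
stay_hole3 [(array([0.532, 0.096, 0.089]), 0.73), (array([0.531, 0.157, 0.1  ]), 0.67), (array([0.544, 0.071, 0.005]), 0.34)]
stay_pivot [(array([0.527, 0.018, 0.073]), 0.73)]
sash_free_edge [(array([ 0.506, -0.055,  0.132]), 0.91)]
```

```bash
python3 -m creep '[{"dp":[-0.007,-0.004,0],"twist":[0,0,-0.045],"fingers":1},{"dp":[-0.007,-0.004,0],"twist":[0,0,-0.043],"fingers":1},{"dp":[-0.006,-0.0035,0],"twist":[0,0,-0.041],"fingers":1},{"dp":[-0.006,-0.003,0],"twist":[0,0,-0.04],"fingers":1},{"dp":[-0.006,-0.003,0],"twist":[0,0,-0.039],"fingers":1}]'
python3 -m creep '[{"dp":[0,0,0],"twist":[0,0,0],"fingers":1},{"dp":[0,0,0],"twist":[0,0,0],"fingers":1}]'
python3 - <<'E'
from h import *
s=go([.5166,.2028,.1028]);print(s['grasp_force'],s['moment'])
for n in ['scene','side']:
  c=vision.camera(n)
  for t in ['pin','stay_hole3','stay_pivot','sash_free_edge']: print(t,[(world(c,d['xyz']).round(3),round(d['conf'],2)) for d in vision.place_of(t,c)])
  save(c,n+'2.png')
E
```

```text
time_s: 14.0
position: [0.5171, 0.2025, 0.1035]
ee_rot: [[-0.17, 0.985, -0.0], [0.985, 0.17, 0.0], [0.0, -0.0, -1.0]]
contact_force: [-0.7, 1.0, -1.5]
width: 0.0205
grasp_force: 20.0
time_s: 14.2
position: [0.5173, 0.2022, 0.1035]
ee_rot: [[-0.167, 0.986, -0.0], [0.986, 0.167, -0.0], [-0.0, -0.0, -1.0]]
contact_force: [-0.5, -1.0, -1.7]
width: 0.0208
grasp_force: 20.0
t 14.2 pos [0.5173 0.2022 0.1035] yaw_y 9.6 tilt [-0. -0. -1.] dp tool [ 0.0007 -0.0006  0.0007] F [-0.5 -1.  -1.7] w 0.0208
19.984411597251892 [-0.17928978  0.07914147 -0.02152341]
pin [(array([0.536, 0.127, 0.073]), 0.71)]
stay_hole3 [(array([0.544, 0.068, 0.09 ]), 0.62)]
stay_pivot [(array([ 0.554, -0.013,  0.075]), 0.72), (array([ 0.658,  0.111, -0.001]), 0.59)]
sash_free_edge [(array([ 0.555, -0.088,  0.13 ]), 0.57)]
pin [(array([0.534, 0.131, 0.069]), 0.94)]
stay_hole3 [(array([0.528, 0.122, 0.102]), 0.78), (array([0.542, 0.068, 0.089]), 0.65)]
stay_pivot [(array([ 0.555, -0.004,  0.072]), 0.97)]
sash_free_edge [(array([ 0.549, -0.084,  0.138]), 0.78)]
```

```bash
python3 -m creep '[{"dp":[0.002,0,0.011],"twist":[0,0,0],"fingers":1},{"dp":[0.002,0,0.011],"twist":[0,0,0],"fingers":1},{"dp":[0,0,0],"twist":[0,0,0],"fingers":1}]'
python3 - <<'E'
from h import *
s=go([.5166,.2028,.0813]);print(s['grasp_force'],s['moment'])
c=vision.camera('side')
for t in ['stay_hole3','pin']: print(t,[(world(c,d['xyz']).round(3),round(d['conf'],2)) for d in vision.place_of(t,c)])
uv=lambda X:(lambda y:np.round(y[:2]/y[2],1))(np.array(c['K'])@np.array(c['rotation']).T@(np.array(X)-c['eye']))
print('pin top px',uv([.529,.1295,.0825]),'hole3 px expected',uv([.529,.1295,.093]))
x,y=map(int,uv([.529,.1295,.0825])); cv2.imwrite('pics/sd3.png',cv2.resize(c['frame'][y-30:y+30,x-40:x+40,::-1],(800,600),interpolation=cv2.INTER_CUBIC)); print(x-40,y-30)
E
```

```text
time_s: 15.0
position: [0.5149, 0.2062, 0.0791]
ee_rot: [[-0.17, 0.985, -0.003], [0.985, 0.17, -0.001], [-0.0, -0.003, -1.0]]
contact_force: [0.7, 0.1, -0.1]
width: 0.0205
grasp_force: 20.1
t 15.0 pos [0.5149 0.2062 0.0791] yaw_y 9.8 tilt [-0.003 -0.001 -1.   ] dp tool [-0.0036  0.0011 -0.0022] F [ 0.7  0.1 -0.1] w 0.0205
20.062066912651062 [-0.05237617 -0.13422904  0.12639786]
stay_hole3 [(array([0.54 , 0.068, 0.08 ]), 0.85), (array([0.528, 0.124, 0.085]), 0.72)]
pin [(array([0.533, 0.129, 0.071]), 0.66)]
pin top px [268.1 182.1] hole3 px expected [267.9 179.8]
228 152
```

View pics/sd3.png

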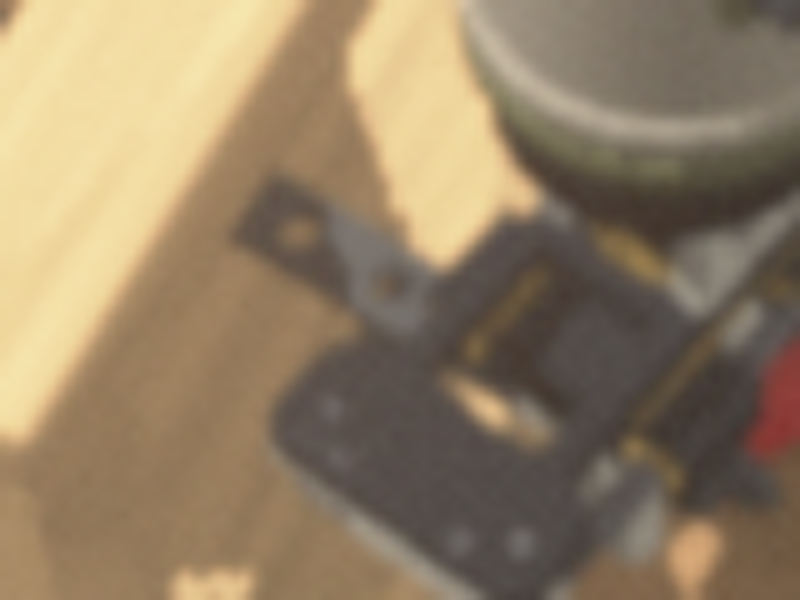

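```bash
python3 -m creep '[{"dp":[0.001,0,0.006],"twist":[0,0,0],"fingers":1},{"dp":[0.0005,0,0.005],"twist":[0,0,0],"fingers":1},{"dp":[0.0003,0,0.004],"twist":[0,0,0],"fingers":1}]'
python3 -m creep '[{"dp":[0,0,0.004],"twist":[0,0,0],"fingers":1},{"dp":[0,0,0],"twist":[0,0,0],"fingers":1}]'
```

```text
time_s: 15.45
position: [0.516, 0.2079, 0.0661]
ee_rot: [[-0.169, 0.986, -0.0], [0.986, 0.169, -0.0], [-0.0, -0.0, -1.0]]
contact_force: [0.2, -0.3, -0.5]
width: 0.0206
grasp_force: 20.0
time_s: 15.65
position: [0.5156, 0.2079, 0.0618]
ee_rot: [[-0.169, 0.986, -0.001], [0.986, 0.169, -0.0], [0.0, -0.001, -1.0]]
contact_force: [0.8, 2.0, -0.4]
width: 0.0205
grasp_force: 20.0
```

```bash
python3 -m creep '[{"dp":[0,0,0.003],"twist":[0,0,0],"fingers":1},{"dp":[0,0,0.003],"twist":[0,0,0],"fingers":1},{"dp":[0,0,0.002],"twist":[0,0,0],"fingers":1},{"dp":[0,0,0],"twist":[0,0,0],"fingers":1}]'
```

```text
time_s: 16.05
position: [0.5159, 0.2079, 0.0543]
ee_rot: [[-0.169, 0.986, -0.0], [0.986, 0.169, -0.0], [-0.0, -0.0, -1.0]]
contact_force: [0.2, 0.6, 0.1]
width: 0.0206
grasp_force: 20.0
```

```bash
python3 -m creep '[{"dp":[0,0,0.001],"twist":[0,0,0],"fingers":1},{"dp":[0,0,0],"twist":[0,0,0],"fingers":0.45},{"dp":[0,0,0],"twist":[0,0,0],"fingers":0.45},{"dp":[0,0,0],"twist":[0,0,0],"fingers":0.45},{"dp":[0,0,0],"twist":[0,0,0],"fingers":0.45}]'
python3 -m creep '[{"dp":[0.01,0,-0.02],"twist":[0,0,0],"fingers":0.45},{"dp":[0.02,0,-0.04],"twist":[0,0,0],"fingers":0.45},{"dp":[0.03,0,-0.04],"twist":[0,0,0],"fingers":0.45},{"dp":[0.03,0,-0.04],"twist":[0,0,0],"fingers":0.45},{"dp":[0.04,0,-0.03],"twist":[0,0,0],"fingers":0.45}]'
python3 -m creep '[{"dp":[0.045,0,-0.02],"twist":[0,0,0],"fingers":0.45},{"dp":[0.045,0,-0.02],"twist":[0,0,0],"fingers":0.45},{"dp":[0.045,0,0],"twist":[0,0,0],"fingers":0.45},{"dp":[0.045,0,0],"twist":[0,0,0],"fingers":0.45},{"dp":[0,0,0],"twist":[0,0,0],"fingers":0.45}]'
python3 - <<'E'
from h import *
ims=[]
for n in ['scene','side']:
  c=vision.camera(n)
  for t in ['pin','stay_hole3','stay_grip','stay_pivot','sash_free_edge','nozzle_mid','tin_mid']: print(t,[(world(c,d['xyz']).round(3),round(d['conf'],2)) for d in vision.place_of(t,c)[:2]])
  y=np.array(c['K'])@np.array(c['rotation']).T@(np.array([.529,.1295,.075])-c['eye']);x,y=(y[:2]/y[2]).astype(int);print(x,y)
  ims.append(cv2.resize(c['frame'][y-40:y+60,x-33:x+33,::-1],(396,600),interpolation=cv2.INTER_CUBIC))
cv2.imwrite('pics/fin.png',np.hstack(ims))
E
```

```text
time_s: 16.55
position: [0.5162, 0.2078, 0.0537]
ee_rot: [[-0.169, 0.986, 0.0], [0.986, 0.169, -0.0], [-0.0, 0.0, -1.0]]
contact_force: [0.3, -0.2, -0.2]
width: 0.0476
grasp_force: 0.0
time_s: 17.05
position: [0.4948, 0.3366, 0.2271]
ee_rot: [[-0.168, 0.986, 0.003], [0.986, 0.168, 0.001], [0.001, 0.003, -1.0]]
contact_force: [1.3, 0.4, -0.1]
width: 0.0511
grasp_force: 0.0
time_s: 17.55
position: [0.4609, 0.5181, 0.2617]
ee_rot: [[-0.174, 0.985, -0.002], [0.985, 0.174, 0.0], [0.001, -0.002, -1.0]]
contact_force: [-0.1, -0.3, 0.3]
width: 0.051
grasp_force: 0.0
pin [(array([0.535, 0.127, 0.07 ]), 0.64)]
stay_hole3 [(array([0.529, 0.125, 0.069]), 0.61)]
stay_grip [(array([0.517, 0.202, 0.072]), 0.54), (array([ 0.485,  0.476, -0.004]), 0.41)]
stay_pivot [(array([ 0.554, -0.011,  0.07 ]), 0.55)]
sash_free_edge [(array([ 0.553, -0.088,  0.131]), 0.74), (array([ 0.657,  0.107, -0.004]), 0.59)]
nozzle_mid [(array([ 0.776, -0.024,  0.066]), 0.82), (array([ 0.689, -0.141,  0.069]), 0.65)]
tin_mid [(array([ 0.448, -0.074,  0.065]), 0.57)]
268 192
pin [(array([0.533, 0.131, 0.069]), 0.78)]
stay_hole3 [(array([0.529, 0.127, 0.07 ]), 0.82), (array([0.541, 0.065, 0.069]), 0.8)]
stay_grip [(array([0.52 , 0.202, 0.072]), 0.79), (array([ 0.483,  0.48 , -0.   ]), 0.73)]
stay_pivot [(array([ 0.558, -0.005,  0.071]), 0.58), (array([0.533, 0.129, 0.071]), 0.24)]
sash_free_edge [(array([ 0.551, -0.084,  0.138]), 0.97), (array([0.654, 0.111, 0.002]), 0.22)]
nozzle_mid [(array([ 0.782, -0.028,  0.06 ]), 0.97), (array([ 0.69 , -0.133,  0.067]), 0.71)]
tin_mid [(array([ 0.449, -0.073,  0.065]), 0.75)]
268 183
```

View pics/fin.png

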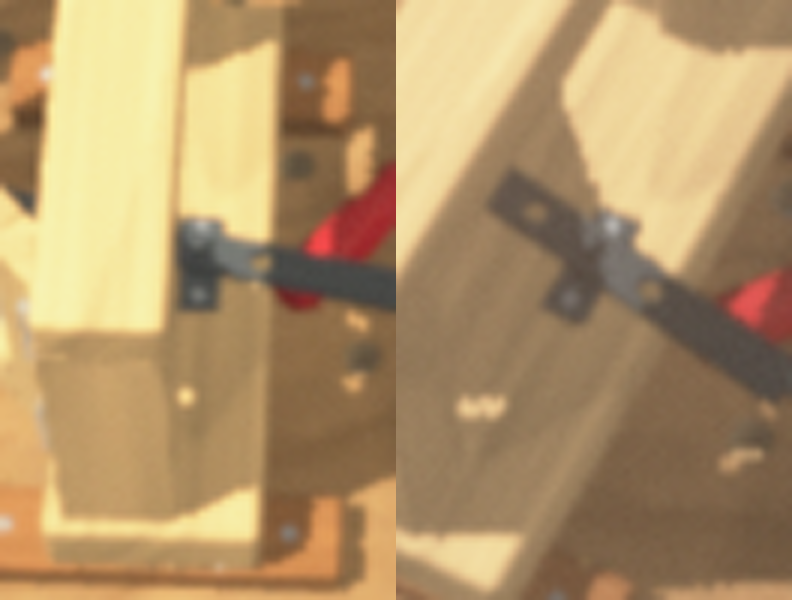

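The close-up shows hole 2 at crop (535,210) and hole 4 at (650,290). Hole 3 lies midway between them and is filled by the pin, and the stay is level at z ≈ 0.07. The nozzle stands clear of the sash, so I'm handing in.

```bash
python3 -c "
from h import *
print(ticket.job_done())"
```

```text
the job is handed in; nothing more can be done
None
```

The job is handed in after about 18 s of robot time: the stay's third hole is down over the pin and holds the sash open near 0.78 rad, and the rubber nozzle, which stood in the way, is upright at about (0.69, -0.14), clear of it; the cameras confirmed this, but no verdict came back.

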